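Set the bottle stay's sliding leg to its mark and clamp it

ROBOT

A 6-joint arm with a two-finger parallel gripper is mounted at the origin on the work surface. World frame = base frame: x ahead of the robot, y to its left, z up, the work surface at z = 0. Lengths are in mm, angles in rad, forces in N, time in s.
With the tool pointing down it reaches from about 275 to 1000 mm from the base axis. Payload 8.4 kg.
Tool frame: the origin (TCP) lies midway between the tips of the shut fingers; the grasp point (between the pads) lies 19 mm behind it; z points along the fingers, y is the direction in which the jaws open and shut (so a half turn about z gives the same grasp; the last joint's range is limited). The gripper opens to 85 mm and grips with 20 to 120 N. Pads are 22 mm wide; open, the fingers measure 114 mm over their backs; the gripper's body (76 mm by 85 mm) begins 54 mm behind the grasp point. The pads swing forward as they close: fully open they stand 13 mm farther back than shut.
Start: joints at [-1.212, 0.353, 1.633, -0, 1.155, -0.002], TCP at [220.638, -584.762, 231.281] pointing down, gripper open.
Joint ranges: [-2.63, 2.63], [-0.92, 2.1], [0.06, 2.66], [-1.3, 4.44], [0, 2.69], [-3.02, 3.02]. Speed limits (rad/s): [2.22, 2.22, 2.79, 3.14, 3.14, 3.14].

INTERFACE

Orientations are given as [roll, pitch, yaw] about the fixed x, y, z axes, in that order (R = Rz(yaw) Ry(pitch) Rx(roll)).
In Python, from rig import * gives the robot as it stands.
- The arm moves only by the tool play_rows, never from a script. Its argument "moves" is a list of rows, each a list of 3 entries, a list of its own where there are three numbers: the shift along the tool's x, y, z in m, then the turn, a rotation vector about the tool's x, y, z in rad, then the opening in per cent of the stroke, from 0 (shut) to 100 (fully open). In form: [[[x, y, z], [rx, ry, rz], fingers], ...]. A call has 1 to 20 rows; each row shifts and turns the commanded pose from where the row before left it, along the tool's axes as they then stand; what a row does not reach is not made up. A row lasts 1/10 s, in which the tool goes at most 50 mm and 8.59 degrees, less where a joint would pass 70% of its speed; a pose out of reach is approached as far as the arm can. A call is refused whole if a number of a shift passes 0.05 or a number of a turn 0.15, either way. A call with a gripper value outside its range is refused whole. The fingers move at their own pace and stop on an object; "squeeze" is the grip in N (left out, the last holds). Time passes only in rows, so rows that do not move let the fingers close. It gives the time, the measured TCP pose, the force and the opening at its end, in the units of the state.
- sense(): the state, without advancing time (a new reading comes with each control period).
- grab_frame(name): name is "scene" or "top" or "wrist"; returns a dict with "pixels" (400x640x3 uint8, red, green, blue), "intrinsics" (3x3 intrinsics, pixels), "R" (3x3) and "t" (3): a world point X has camera coordinates R X + t. Camera axes: x right, y down, z forward; pixel columns grow to the right and rows downward; lengths in mm; the calibration is good to about 2 mm. A picture is of the moment at which its call begins. There is no depth.
- sign_off(): hands the job in, once; it reports no verdict.
The state is a dict: "clock": time; "qpos": joint angles; "qvel": joint speeds; "joint_efforts": joint torques, N m; "eef_pos": TCP position; "tcp_rot": TCP orientation; "contact_force": force on the tool from outside, world axes, zero at the start; "wrist_torque": the same for the moment, N m; "opening": opening from 0.0 (shut) to 1.0 (fully open).
Only numpy, scipy, OpenCV 4.12 (cv2) and the standard library are available. Lean on these libraries where they do the work, as an engineer would, in place of code of your own. Each camera call takes 0.05 s, during which the arm holds its last target. There are 200 camera calls.

TASK

On the vanity shelf is a bottle stay: pull its spring-loaded sliding leg out of the tube until the yellow pointer on its end plate stands over the red length mark, keeping the red cam lever open. Then, without letting the leg slip off the mark, squeeze the lever fully shut against the leg's metal cheek, and finish while still holding lever and cheek pinched together between the fingers with the pointer on the mark. Never shut the lever at a wrong length, and leave the dispenser, bottle, funnel and dish where they stand.

Things in the scene. Friction and masses are not known exactly. Their poses are not given: they have to be found in the camera images.
- rack: Fixed grey tube (130 mm long, 34 wide, top 42 up) on a foot plate, white ruler (3 mm thick, y 62 to 88, x -40 to 240) beside it. Origin on the shelf under the tube's mouth. x points horizontally out of the mouth, the way the leg pulls out; y to the ruler side; z up. Below, x y z numbers are mm in this frame with the leg fully in; all parts of the leg move along +x with joint leg.
- leg (a joint): Leg travel, m: 0 fully in (the start) to 0.12. A spring pulls it back, 1.5 N at 0 plus 30 N/m, so it returns if let go. The leg is an aluminium bar (22 wide, z 15 to 31) carrying the cheek, the lever and its black hinge post (x 23 to 41, y -11 to 7, top z 86), and the end plate. Fingers astride cheek and lever can push the end plate outwards with their sides.
- cam_lever (a joint): Red cam lever, rad: 0 shut, flat against the cheek's -y face; grows as its free end swings to -y, up to 0.5. Starts at 0.30 to 0.45, stays where left (friction 0.12 N m, 2 to 3 N at its free end). Upright hinge axis at x 35, y -5; lever 63 mm long, 10 thick, z 40 to 85; shut it fills y -10 to 0, free end at x 98; lever and cheek together are 20 mm thick.
- end_plate (a point): Middle of the inner face (towards the tube) of the grey upright end plate across the leg's outer end: plate x 106 to 118, y -48 to 48, z 5 to 75, yellow line on its top edge. The point is at x 106, y 0, z 40 with the leg in.
- cheek (a point): Point on the outer (+y) face of the upright aluminium cheek of the leg, against whose other face the lever shuts; cheek x 35 to 106, y 0 to 10, z 25 to 85; this point at x 94, y 10, z 63 with the leg in.
- grip_point (a point): Point on the leg where to pinch: middle between the outer faces of cheek and shut lever, 12 mm short of the end plate, 63 mm above the shelf (x 94, y 0 with the leg in). Lever and cheek tops are 22 mm above it; below it the bar's top is at z 31.
- lever_tip (a point): Middle of the free end of the red lever, 62.5 mm above the shelf.
- pointer (a point): Yellow pointer on the left (+y) end of the end plate, 4 mm wide along x, just over the ruler; with the leg in it is at x 112, y 62, z 10.
- mark (a point): Middle of the underside of the red length mark, a 10 mm wide band across the white ruler; its x axis is along the leg's travel. It lies 50 to 95 mm further out than the pointer's starting place.
- dispenser_mid (a point): Bystander: white press-pump dispenser, 72 mm in diameter, 170 mm tall, spout reaching 45 mm out; point 80 mm up its axis.
- glass_bottle_mid (a point): Bystander: clear glass bottle with black twist cap, 68 mm in diameter, 172 mm tall; point 80 mm up its axis.
- funnel_mid (a point): Bystander: turquoise funnel standing mouth down, 96 mm in diameter, 95 mm tall; point 40 mm up its axis.
- steel_dish_mid (a point): Bystander: small stainless steel dish, 96 mm in diameter, 28 mm tall; point 14 mm up its axis.

How it is judged (in metres and radians):
On the way, in this order (a step that is already met when the one before it is completed fails the run):
1. the leg is held with its pointer on the red mark, the lever still open (x of pointer in the frame of mark between -0.006 and 0.006 m and value of joint cam_lever above 0.12 rad and contact force between the fingers and rack above 0.3 N), for 0.2 s.
2. the lever is squeezed shut against the cheek with the pointer on the mark (x of pointer in the frame of mark between -0.006 and 0.006 m and value of joint cam_lever below 0.07 rad and contact force between the fingers and leg_cheek above 2 N and contact force between the fingers and cam_lever above 2 N), for 0.3 s.
At the end, for the whole second after the job is handed in: The pointer is within 6 mm of the middle of the red mark along the leg's travel, the cam lever is within 0.07 rad of fully shut, and the fingers press on both the cheek and the lever with more than 2 N each, all through the last second (all of step 2); the arm keeps its last pose, push and grip.
It fails at once if the lever is shut (under 0.1 rad) with the pointer more than 10 mm off the mark (value of joint cam_lever below 0.1 rad and not (x of pointer in the frame of mark between -0.01 and 0.01 m)).
It fails at once if the white pump dispenser is moved more than 30 mm (distance of dispenser_mid from where it was at the start of the episode above 0.03 m).
It fails at once if the glass bottle is moved more than 30 mm (distance of glass_bottle_mid from where it was at the start of the episode above 0.03 m).
It fails at once if the turquoise funnel is moved more than 30 mm (distance of funnel_mid from where it was at the start of the episode above 0.03 m).
It fails at once if the steel dish is moved more than 30 mm (distance of steel_dish_mid from where it was at the start of the episode above 0.03 m).
It also fails if it takes over 32 s, if anything falls off the work surface, if the arm or the gripper's body presses on something with over 40 N, if the wrist force passes 120 N, or if a joint passes its speed limit or range.

## Working session

There is one attempt and no reset: what is moved stays moved. The work goes in short steps, Python scripts to look and compute and a tool call to move; the robot and the scene stay as the last step left them, time stands still between calls to the robot, and variables do not carry over. Pictures are saved under pics/ and viewed, about 8 in all and at most 12, crops included, and the job is handed in when it is done.

Besides the shell and the picture viewer there is one more tool, called after "Request:" by a JSON object that holds its "op" and its "data", one argument or row to a line. play_rows: Moves the arm, as the interface text tells. Its arguments: {"type":"object","properties":{"moves":{"type":"array"},"squeeze":{"type":"number"}},"required":["moves"]}

```bash
mkdir -p pics; python3 - <<'E'
from rig import *
import cv2
s=sense();print(s['clock'],s['eef_pos'],s['tcp_rot'],s['opening'])
for n in ("scene","top"):
    f=grab_frame(n);cv2.imwrite(f"pics/{n}0.png",f["pixels"][:,:,::-1]);print(f["intrinsics"],f["R"],f["t"])
E
```

```text
0.0 [ 220.46515989 -584.30714584  230.53646   ] [-3.14016103e+00 -1.51992653e-05  3.60802438e-01] 0.9985598257850129
[[393.35190416   0.         323.33426368]
 [  0.         393.35190416 200.05991609]
 [  0.           0.           1.        ]] [[ 0.58865386  0.80836121 -0.00622763]
 [ 0.44434516 -0.32999142 -0.83286436]
 [-0.67531031  0.4875016  -0.55344211]] [-347.07419401 -148.77995731 1233.24647217]
[[512.69804081   0.         326.09543496]
 [  0.         512.69804081 202.42425883]
 [  0.           0.           1.        ]] [[-0.00530853 -0.99998304 -0.00239498]
 [-0.98571946  0.00563589 -0.16830144]
 [ 0.16831208  0.00146735 -0.98573267]] [  26.13426962  524.07750716 1090.47508735]
```

View pics/top0.png

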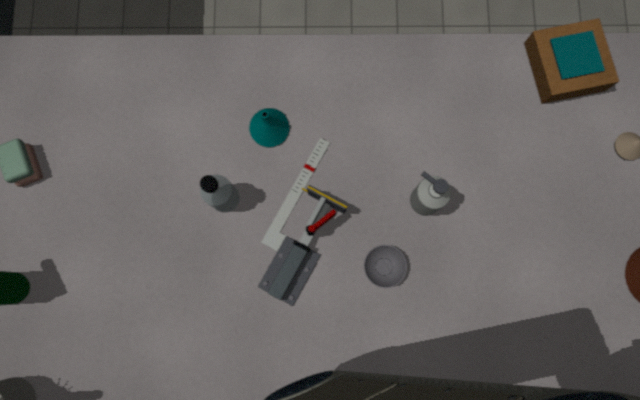

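View pics/scene0.png

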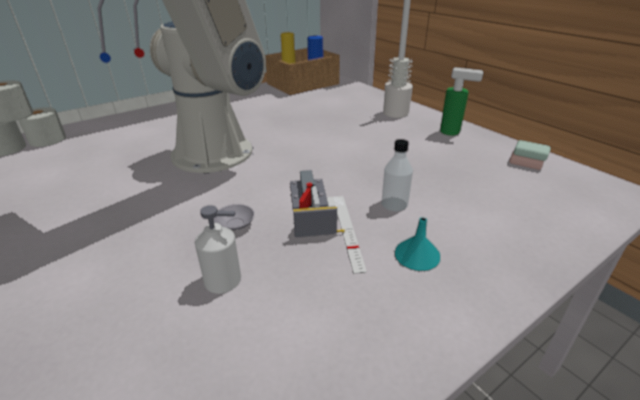

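```bash
cat > h.py <<'E'
from rig import *
import cv2, numpy as np
def ray(f,uv,z):
    K,R,t=f["intrinsics"],f["R"],f["t"]
    c=-R.T@t; d=R.T@np.linalg.solve(K,[uv[0],uv[1],1.])
    return c+d*(z-c[2])/d[2]
def proj(f,X):
    p=f["intrinsics"]@(f["R"]@np.asarray(X,float)+f["t"]); return p[:2]/p[2]
def hsv(f): return cv2.cvtColor(f["pixels"],cv2.COLOR_RGB2HSV)
def blobs(m,amin=5):
    n,l,s,c=cv2.connectedComponentsWithStats(m.astype(np.uint8))
    return [(s[i],c[i],np.argwhere(l==i)[:,::-1]) for i in range(1,n) if s[i][4]>=amin]
E
python3 - <<'E'
from h import *
f=grab_frame("top");H=hsv(f);h,s,v=[H[...,i].astype(int) for i in range(3)]
roi=np.zeros(h.shape,bool);roi[120:310,245:360]=1
for nm,m in (("red",((h<8)|(h>172))&(s>130)&(v>60)),("yel",(h>15)&(h<35)&(s>90)),("white",(s<40)&(v>165))):
    for st,c,p in blobs(m&roi):
        (cx,cy),wh,a=cv2.minAreaRect(p.astype(np.float32)); 
        b=cv2.boxPoints(((cx,cy),wh,a))
        z={"red":3,"yel":75,"white":3}[nm]
        print(nm,st[4],c.round(1),np.round(wh,1),round(a,1),"ctr",ray(f,c,z)[:2].round(1),"box",[ray(f,q,z)[:2].round(0).tolist() for q in b])
im=f["pixels"][120:310,245:400,::-1];cv2.imwrite("pics/c1.png",cv2.resize(im,None,fx=3.1,fy=3.1,interpolation=cv2.INTER_CUBIC))
E
```

```text
red 36 [308.8 167.2] [10.3  3.1] 26.6 ctr [614.5  63. ] box [[617.0, 75.0], [623.0, 71.0], [612.0, 50.0], [605.0, 53.0]]
red 170 [321.1 220.7] [ 7.  32.4] 55.2 ctr [489.1  34.9] box [[475.0, 68.0], [517.0, 7.0], [504.0, -2.0], [462.0, 59.0]]
yel 135 [327.6 196.8] [44.3  3.1] 28.1 ctr [531.2  19.9] box [[552.0, 64.0], [558.0, 61.0], [511.0, -23.0], [505.0, -20.0]]
yel 15 [304.5 189.6] [5.7 2.2] 18.4 ctr [547.4  69.7] box [[547.0, 76.0], [552.0, 75.0], [548.0, 63.0], [543.0, 65.0]]
```

View pics/c1.png

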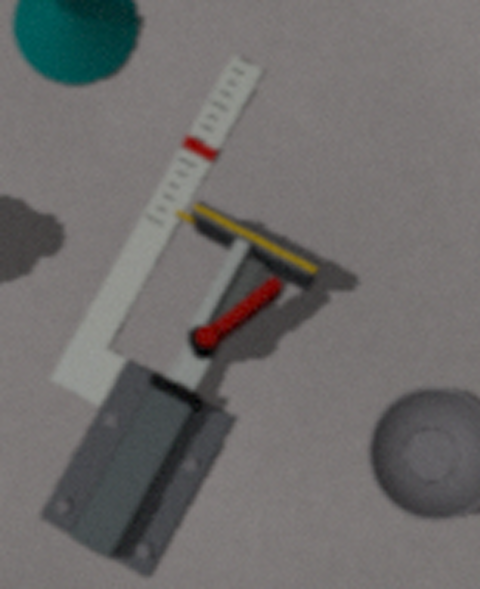

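The top view shows the leg pointing up-right. The yellow plate edge runs (308,188)–(346,209) and the mark is at (309,167). The leg heading is about -0.51 rad, and the grip point is near (515, 29). I'll go above it now.

Request:
{"op": "play_rows", "data": {
  "moves": [
    [[0,0,0],[0,0,0.145],100],
    [[0,0,0],[0,0,0.145],100],
    [[0,0,0],[0,0,0.145],100],
    [[0,0,0],[0,0,0.145],100],
    [[0,0,0],[0,0,0.145],100],
    [[0,0,0],[0,0,0.145],100],
    [[-0.003,-0.0485,0],[0,0,0],100],
    [[-0.003,-0.0485,0],[0,0,0],100],
    [[-0.003,-0.0485,0],[0,0,0],100],
    [[-0.003,-0.0485,0],[0,0,0],100],
    [[-0.003,-0.0485,0],[0,0,0],100],
    [[-0.003,-0.0485,0],[0,0,0],100],
    [[-0.003,-0.0485,0],[0,0,0],100],
    [[-0.003,-0.0485,0],[0,0,0],100],
    [[-0.003,-0.0485,0],[0,0,0],100],
    [[-0.003,-0.0485,0],[0,0,0],100],
    [[-0.003,-0.0485,0],[0,0,0],100],
    [[-0.003,-0.0485,0],[0,0,0],100],
    [[-0.003,-0.0485,0],[0,0,0],100],
    [[-0.003,-0.0485,0],[0,0,0],100]
  ]
}}

```text
clock: 2.15
eef_pos: [515.4, 30.6, 231.3]
tcp_rot: [3.142, -0.0, -0.509]
contact_force: [0.4, -0.7, 0.7]
opening: 1.003
```

```bash
python3 - <<'E'
from h import *
f=grab_frame("wrist");s=sense();print(s['eef_pos'],s['tcp_rot'],s['qpos'],s['contact_force'])
cv2.imwrite("pics/w1.png",f["pixels"][:,:,::-1])
E
```

```text
[518.57789412  36.12656419 231.57804211] [-3.13709511e+00 -9.63929077e-04 -5.07882234e-01] [0.06451858 0.18726245 1.85806836 0.00366945 1.0930182  2.14151302] [2.51219209 4.44275501 1.78497646]
```

View pics/w1.png

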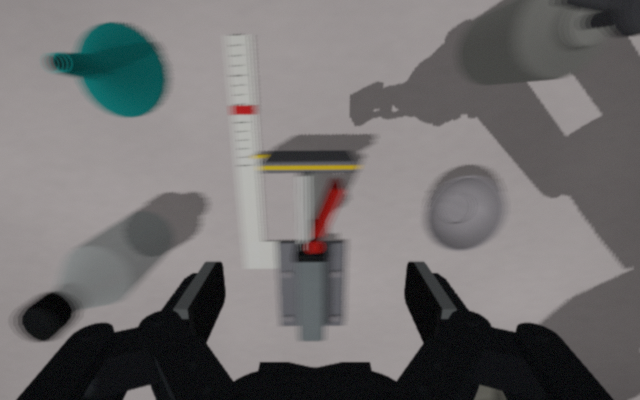

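The wrist view looks along the leg. The mark is at (243,109), the plate's yellow line at y≈168 from x 260 to 360, and the lever tip at (337,187). The arm was still settling, so I'll measure from a fresh frame.

```bash
python3 - <<'E'
from h import *
for k in range(3): f=grab_frame("wrist")
s=sense();print(s['eef_pos'],s['tcp_rot'])
H=hsv(f);h,s_,v=[H[...,i].astype(int) for i in range(3)]
roi=np.zeros(h.shape,bool);roi[20:275,200:390]=1
for nm,m in (("red",((h<8)|(h>172))&(s_>130)&(v>60)),("yel",(h>15)&(h<35)&(s_>90)),("white",(s_<30)&(v>150))):
    for st,c,p in blobs(m&roi,12):
        b=cv2.boxPoints(cv2.minAreaRect(p.astype(np.float32)))
        for z in {"red":(3,85),"yel":(10,75),"white":(3,)}[nm]:
            print(nm,st.tolist(),c.round(1),z,ray(f,c,z)[:2].round(1),[ray(f,q,z)[:2].round(0).tolist() for q in b])
cv2.imwrite("pics/w2.png",cv2.resize(f["pixels"][80:280,200:400,::-1],None,fx=3,fy=3))
E
```

```text
[514.78431746  29.45262932 230.84524011] [ 3.14076775e+00  7.87912041e-04 -5.06514457e-01]
red [238, 105, 23, 8, 175] [249.1 108.6] 3 [613.7  61.7] [[623.0, 70.0], [611.0, 49.0], [605.0, 53.0], [617.0, 75.0]]
red [238, 105, 23, 8, 175] [249.1 108.6] 85 [607.6  46.3] [[615.0, 53.0], [606.0, 36.0], [600.0, 39.0], [610.0, 56.0]]
red [313, 178, 37, 77, 1102] [330.6 215.3] 3 [455.   41.4] [[427.0, 90.0], [497.0, 12.0], [480.0, -2.0], [408.0, 75.0]]
red [313, 178, 37, 77, 1102] [330.6 215.3] 85 [483.9  30.5] [[462.0, 68.0], [517.0, 8.0], [503.0, -4.0], [447.0, 57.0]]
yel [259, 153, 14, 6, 60] [265.9 155.3] 10 [559.8  71.4] [[562.0, 80.0], [567.0, 76.0], [558.0, 64.0], [554.0, 67.0]]
yel [259, 153, 14, 6, 60] [265.9 155.3] 75 [564.5  57.2] [[566.0, 64.0], [570.0, 61.0], [563.0, 51.0], [559.0, 54.0]]
yel [266, 164, 100, 6, 498] [315.5 167. ] 10 [519.7  27.5] [[551.0, 77.0], [495.0, -25.0], [489.0, -22.0], [546.0, 80.0]]
yel [266, 164, 100, 6, 498] [315.5 167. ] 75 [531.5  21.2] [[557.0, 62.0], [511.0, -22.0], [507.0, -20.0], [553.0, 64.0]]
white [200, 20, 190, 255, 33355] [286.8 129.9] 3 [572.6  36.2] [[466.0, 235.0], [714.0, 59.0], [618.0, -115.0], [343.0, 12.0]]
white [266, 173, 49, 71, 2998] [291.1 205.7] 3 [490.2  78.6] [[541.0, 84.0], [513.0, 33.0], [431.0, 78.0], [462.0, 133.0]]
```

View pics/w2.png

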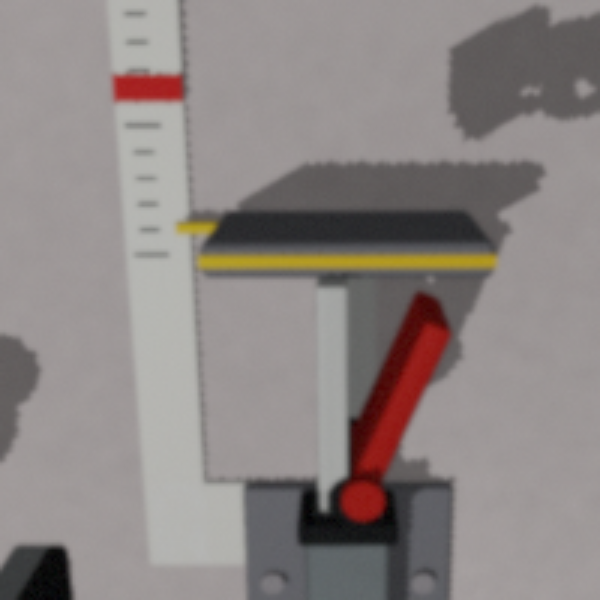

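Both views agree: the travel needed is about 52 mm, the heading matches the tool yaw, and the TCP is on the leg line. I'll back off 6 mm and descend astride.

Request:
{"op": "play_rows", "data": {
  "moves": [
    [[-0.006,0.003,0],[0,0,0],100],
    [[0,0,0.03],[0,0,0],100],
    [[0,0,0.03],[0,0,0],100],
    [[0,0,0.03],[0,0,0],100],
    [[0,0,0.03],[0,0,0],100],
    [[0,0,0.025],[0,0,0],100],
    [[0,0,0.02],[0,0,0],100],
    [[0,0,0.015],[0,0,0],100],
    [[0,0,0.007],[0,0,0],86],
    [[0,0,0],[0,0,0],86],
    [[0,0,0],[0,0,0],86],
    [[0,0,0],[0,0,0],86]
  ]
}}

```text
clock: 3.55
eef_pos: [508.8, 28.6, 45.2]
tcp_rot: [-3.141, -0.001, -0.51]
contact_force: [0.0, 0.2, -0.9]
opening: 0.86
```

```bash
python3 - <<'E'
from h import *
f=grab_frame("wrist");s=sense();print(s['clock'],s['eef_pos'],s['tcp_rot'],s['contact_force'],s['opening'])
cv2.imwrite("pics/w3.png",f["pixels"][:,:,::-1])
E
```

```text
3.6 [508.82828486  28.74251751  45.17574255] [-3.14077420e+00 -1.26605240e-03 -5.09472415e-01] [-0.22212064 -0.30570036  0.16030062] 0.8577382261458546
```

View pics/w3.png

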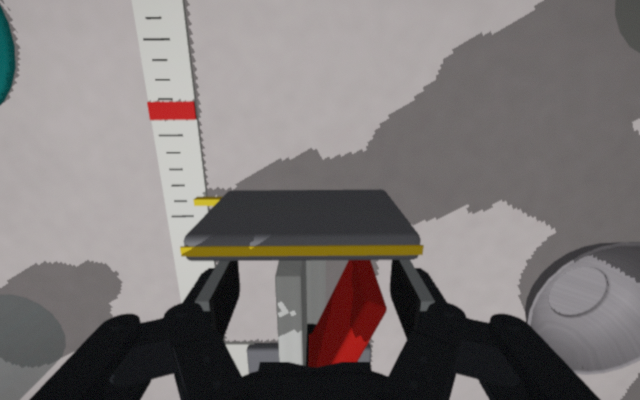

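The fingers stand astride the cheek and the open lever, clear of both, and the pointer is at (205,202). I'll pull out most of the way.

Request:
{"op": "play_rows", "data": {
  "moves": [
    [[0.005,0,0],[0,0,0],86],
    [[0.005,0,0],[0,0,0],86],
    [[0.005,0,0],[0,0,0],86],
    [[0.005,0,0],[0,0,0],86],
    [[0.005,0,0],[0,0,0],86],
    [[0.005,0,0],[0,0,0],86],
    [[0.005,0,0],[0,0,0],86],
    [[0.005,0,0],[0,0,0],86],
    [[0.005,0,0],[0,0,0],86],
    [[0,0,0],[0,0,0],86],
    [[0,0,0],[0,0,0],86]
  ]
}}

```text
clock: 4.7
eef_pos: [547.6, 6.8, 44.2]
tcp_rot: [3.142, 0.0, -0.509]
contact_force: [-1.7, 2.1, 1.5]
opening: 0.858
```

```bash
cat > m.py <<'E'
from h import *
import sys
s=sense();print(s['clock'],s['eef_pos'],s['tcp_rot'].__getitem__(2),s['contact_force'],s['opening'])
ux=np.array([np.cos(-.507),np.sin(-.507)]);uy=np.array([-ux[1],ux[0]])
for n in ("wrist","top"):
    f=grab_frame(n);H=hsv(f);h,s_,v=[H[...,i].astype(int) for i in range(3)]
    if n=="wrist": cv2.imwrite(f"pics/{sys.argv[1]}.png",f["pixels"][:,:,::-1])
    red=((h<8)|(h>172))&(s_>130)&(v>60); yel=(h>15)&(h<35)&(s_>90)
    for nm,m in (("red",red),("yel",yel)):
        for st,c,p in blobs(m,6):
            for z in ((3,) if nm=="red" else (10,75)):
                r=ray(f,c,z)[:2]; d=r-[613.7,61.7]
                if abs(d@ux)<130 and abs(d@uy)<110: print(n,nm,z,st[4],c.round(1),"rel mark x,y",(d@ux).round(1),(d@uy).round(1))
E
python3 m.py w4
```

```text
4.7 [547.55436525   6.82125052  44.177326  ] -0.5094223668944169 [-1.70090827  2.11560075  1.47380361] 0.8584279596672185
wrist red 3 655 [181.1 186.9] rel mark x,y -0.9 1.1
wrist red 3 4545 [347.9 324.7] rel mark x,y -102.3 -103.6
wrist yel 10 233 [207.2 210.9] rel mark x,y -13.9 -15.6
wrist yel 75 233 [207.2 210.9] rel mark x,y 9.2 -39.3
wrist yel 10 2591 [300.7 265.3] rel mark x,y -50.9 -71.2
wrist yel 75 2591 [300.7 265.3] rel mark x,y -14.2 -74.5
```

The pointer is 13 mm short of the mark, and the plate's yellow line gives the same figure. I'll add 13 mm.

Request:
{"op": "play_rows", "data": {
  "moves": [
    [[0.005,0,0],[0,0,0],86],
    [[0.005,0,0],[0,0,0],86],
    [[0.003,0,0],[0,0,0],86],
    [[0,0,0],[0,0,0],86],
    [[0,0,0],[0,0,0],86],
    [[0,0,0],[0,0,0],86],
    [[0,0,0],[0,0,0],86]
  ]
}}

```text
clock: 5.5
eef_pos: [558.6, 0.6, 44.1]
tcp_rot: [3.141, 0.0, -0.509]
contact_force: [-1.5, 0.7, -1.7]
opening: 0.861
```

```bash
python3 m.py w5
```

```text
5.5 [558.63652138   0.60166362  44.14898579] -0.5091352800502564 [-1.47806223  0.67159976 -1.66068454] 0.8605518498073282
wrist red 3 505 [180.5 205.9] rel mark x,y -0.4 3.1
wrist red 3 4536 [347.7 324.7] rel mark x,y -89.6 -103.5
wrist yel 10 248 [206.4 210.7] rel mark x,y -1.1 -15.3
wrist yel 75 248 [206.4 210.7] rel mark x,y 22.0 -39.1
wrist yel 10 2604 [301.  265.3] rel mark x,y -38.2 -71.4
wrist yel 75 2604 [301.  265.3] rel mark x,y -1.5 -74.7
```

View pics/w5.png

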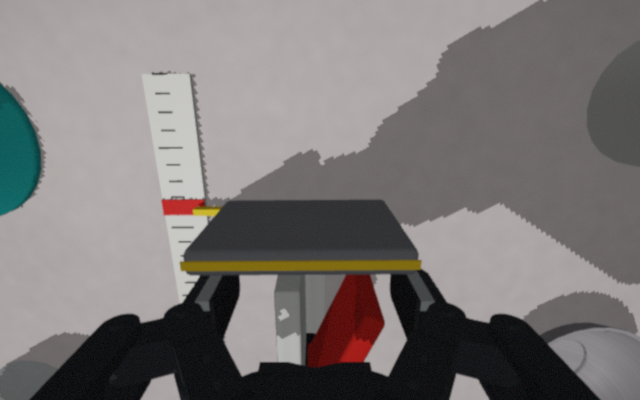

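The pointer is on the mark, about 1 mm short, with the lever still open. I'll nudge it 1 mm, centre the jaws and close part way.

Request:
{"op": "play_rows", "data": {
  "moves": [
    [[0.001,-0.002,0],[0,0,0],80],
    [[0,-0.002,0],[0,0,0],72],
    [[0,0,0],[0,0,0],64],
    [[0,0,0],[0,0,0],56],
    [[0,0,0],[0,0,0],50],
    [[0,0,0],[0,0,0],45],
    [[0,0,0],[0,0,0],45],
    [[0,0,0],[0,0,0],45]
  ],
  "squeeze": 30
}}

```text
clock: 6.4
eef_pos: [561.8, 3.6, 44.3]
tcp_rot: [-3.141, -0.0, -0.509]
contact_force: [-3.4, 1.2, 1.4]
opening: 0.455
```

```bash
python3 m.py w6
```

```text
6.4 [561.77645225   3.62074987  44.28387797] -0.5093722584033804 [-3.44944336  1.16147791  1.44297458] 0.45495726132104736
wrist red 3 476 [186.9 207.8] rel mark x,y -0.4 3.5
wrist red 3 3179 [338.4 321.7] rel mark x,y -85.9 -92.6
wrist yel 10 245 [213.6 211. ] rel mark x,y -0.1 -15.3
wrist yel 75 245 [213.6 211. ] rel mark x,y 23.1 -37.6
wrist yel 10 2591 [310.9 265.3] rel mark x,y -37.0 -73.6
wrist yel 75 2591 [310.9 265.3] rel mark x,y -0.3 -74.5
```

View pics/w6.png

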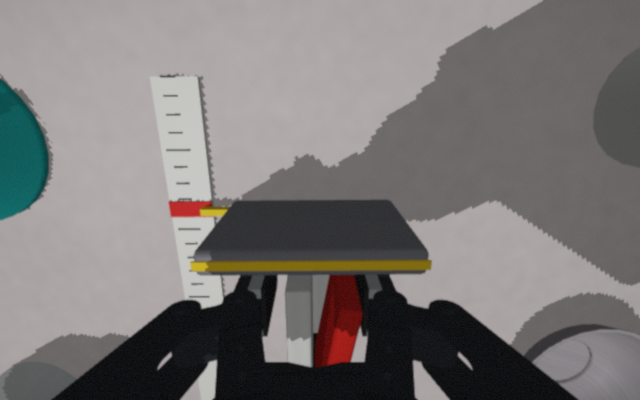

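The jaws are centred to about 1 mm and the pointer is on the mark within 0.5 mm. I'll shut the lever.

Request:
{"op": "play_rows", "data": {
  "moves": [
    [[0,-0.001,0],[0,0,0],40],
    [[0,0,0],[0,0,0],34],
    [[0,0,0],[0,0,0],29],
    [[0,0,0],[0,0,0],25],
    [[0,0,0],[0,0,0],20],
    [[0,0,0],[0,0,0],10],
    [[0,0,0],[0,0,0],0],
    [[0,0,0],[0,0,0],0],
    [[0,0,0],[0,0,0],0],
    [[0,0,0],[0,0,0],0],
    [[0,0,0],[0,0,0],0],
    [[0,0,0],[0,0,0],0]
  ],
  "squeeze": 40
}}

```text
clock: 7.7
eef_pos: [563.1, 5.2, 44.4]
tcp_rot: [-3.14, -0.001, -0.508]
contact_force: [0.8, 8.2, 0.2]
opening: 0.218
```

```bash
python3 m.py w7
```

```text
7.7 [563.09337862   5.20975668  44.41673094] -0.5083303613102537 [0.7619385  8.22697097 0.24369642] 0.2183807145360629
wrist red 3 494 [190.4 208.4] rel mark x,y -0.6 3.6
wrist red 3 1885 [326.6 321.3] rel mark x,y -85.2 -82.3
wrist yel 10 246 [217.4 211. ] rel mark x,y 0.2 -15.4
wrist yel 75 246 [217.4 211. ] rel mark x,y 23.3 -36.9
wrist yel 10 2583 [316.  265.3] rel mark x,y -36.6 -74.8
wrist yel 75 2583 [316.  265.3] rel mark x,y -0.0 -74.6
```

View pics/w7.png

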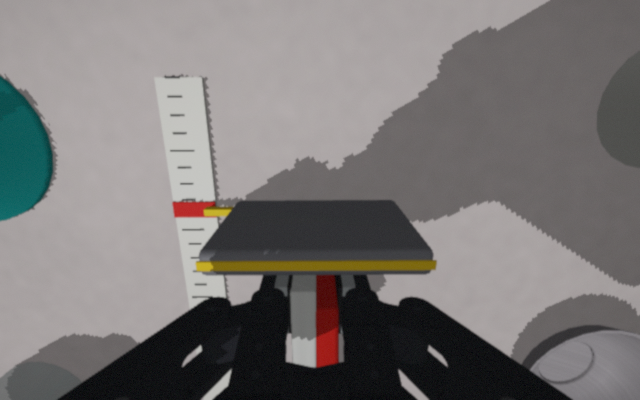

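The lever lies flat against the cheek, the opening is stopped at about 19 mm, and the pointer is on the mark. I'll hold briefly, check that it's stable, and hand in.

Request:
{"op": "play_rows", "data": {
  "moves": [
    [[0,0,0],[0,0,0],0],
    [[0,0,0],[0,0,0],0],
    [[0,0,0],[0,0,0],0],
    [[0,0,0],[0,0,0],0],
    [[0,0,0],[0,0,0],0],
    [[0,0,0],[0,0,0],0]
  ]
}}

```text
clock: 8.4
eef_pos: [563.1, 5.2, 44.4]
tcp_rot: [-3.14, -0.001, -0.508]
contact_force: [0.3, 6.3, 0.3]
opening: 0.212
```

```bash
python3 m.py w8; python3 -c "
from rig import *
print(sign_off())"
```

```text
8.4 [563.11265477   5.18217145  44.43368166] -0.5083052267130752 [0.34411541 6.2971473  0.33465541] 0.21188954656736605
wrist red 3 493 [190.4 208.4] rel mark x,y -0.6 3.6
wrist red 3 1885 [326.6 321.3] rel mark x,y -85.1 -82.3
wrist yel 10 246 [217.4 211. ] rel mark x,y 0.2 -15.4
wrist yel 75 246 [217.4 211. ] rel mark x,y 23.3 -36.9
wrist yel 10 2578 [316.2 265.3] rel mark x,y -36.6 -74.9
wrist yel 75 2578 [316.2 265.3] rel mark x,y -0.0 -74.7
the job is handed in; nothing more can be done
None
```

I pulled the leg out about 52 mm with the open fingers against the end plate. I held the pointer on the mark with the lever open, then squeezed the lever shut and handed in while still pinching lever and cheek with a 40 N grip.

- **Pointer:** the last wrist pictures put it within about 1 mm of the middle of the mark, and it did not move over the final 0.7 s. The top camera gave no reading after the pull began, so this rests on the wrist camera alone.
- **Lever:** in the picture after closing it lies flat against the cheek. The fingers stopped at about 18 mm open, against a nominal 20 mm for lever and cheek together.
- **Grip forces:** I did not measure each finger's force separately. The wrist showed a 6–8 N net sideways force, so the pinch is slightly off centre, but that is well below the 40 N grip.
- **Bystanders and time:** I planned the path clear of them and felt no unexpected contact, but did not measure their positions again afterwards. The job took 8.4 s of the 32 s allowed.

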